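# Make up two recipe kits in bamboo caddies

## Robot

A 6-joint arm with a two-finger parallel gripper is mounted at the origin on a cart in front of the work surface, level with it; the furniture and walls round the work are solid. World frame = base frame: x ahead of the robot, y to its left, z up, the work surface at z = 0. Lengths are in m, angles in rad, forces in N, time in s.
With the tool pointing down it reaches from about 0.425 to 0.95 m from the base axis. Payload 14.7 kg.
Tool frame: the origin (TCP) lies at the very end of the fingers, on their centre line; the grasp point (between the pads) lies 19 mm behind it (ctrl.grip_point_offset is the distance from the TCP to the grasp point, in m); z points along the fingers, y is the line along which they close (so a half turn about z gives the same grasp; the last joint's range is limited). The gripper opens to 85 mm and grips with 20 to 120 N. Pads are 22 mm wide; open, the fingers measure 114 mm over their backs; the gripper's body (76 mm by 85 mm) begins 54 mm behind the grasp point. The pads swing forward as they close: fully open they stand 13 mm farther back than shut.
Start: joints at [-1.154, 0.48, 1.596, -0, 1.065, -0.047], TCP at [0.291, -0.581, 0.196] pointing down, gripper open.
Joint ranges: [-2.75, 2.75], [-0.82, 2.05], [0.23, 2.67], [-1.56, 4.7], [0.09, 2.69], [-2.92, 2.92]. Speed limits (rad/s): [1.89, 1.89, 2.39, 3.01, 3.01, 3.01].

## Interface

Orientations are given as a rotation vector (axis times angle).
In Python, from plant import get_state, optics, job, ctrl gives the robot as it stands.
- The arm moves only by the shell command python3 -m pendant 'ROWS' [OPENING]. ROWS is JSON, a list of rows, each an object of numbers: "x", "y", "z": the shift along the tool's x, y, z in units of 0.25 m (1.0 is 0.25 m); "roll": the turn about the tool's z in units of pi rad (1.0 is pi rad). A call has 1 to 5 rows; each row shifts and turns the commanded pose from where the row before left it, along the tool's axes as they then stand; what a row does not reach is not made up. A row lasts 1/10 s, in which the tool goes at most 50 mm and 8.59 degrees, less where a joint would pass 70% of its speed; a pose out of reach is approached as far as the arm can. A call with a number of a shift or a turn outside -1 to 1 is refused whole. A call with a gripper value outside its range is refused whole. OPENING is the opening, from 0 (shut) to 1 (fully open), set as the call begins (- or left out, the last holds). The fingers move at their own pace and stop on an object; the grip force is fixed at half the most. Time passes only in rows, so rows that do not move let the fingers close. It gives the time, the measured TCP pose, the force, the opening and the grip force at its end, in the units of the state.
- get_state(): the state, without advancing time (a new reading comes with each control period).
- optics.capture(name): name is "scene" or "top" or "wrist"; returns (picture, depth): 420x560x3 uint8, red, green, blue; 420x560 float32, m along the optical axis (not along the pixel's ray), 0 where there is no reading.
- optics.camera_info(name): a dict with "fx", "fy", "cx", "cy" (pixels), "camera_from_world" (4x4, takes a point from world to camera coordinates); the wrist camera has in their place "T_tool_cam" (4x4, takes a point from camera to tool coordinates, whose origin is the TCP and whose axes are the flange's). Camera axes: x right, y down, z forward; pixel columns grow to the right and rows downward; lengths in m; the calibration is good to about 2 mm. A picture is of the moment at which its call begins: read the wrist's pose just before it. camera_info takes no time and is no camera call.
- job.close_job(): hands the job in; it is judged then, once.
Trained networks look in the newest picture that a camera, given by its name, has taken for a name from the list of things; names that differ only in an ending like _2 or _b are one class to them, and where a whole thing is asked for, a point or a joint stands for the part that bears it (a point fixed in the world has none). Each returns a list of dicts, best first, with "confidence" (0 to 1); they miss things now and then, are a little off and sometimes report something else, mostly with a low value. They report only what shows in the picture. A call takes as long as a camera call. They do not tell look-alikes from the thing itself.
- optics.outline_of(camera, name): "mask" (420x560 bool, what is visible of it) and "bbox" ([left, top, right, bottom] in pixels, round what is visible of it).
The state is a dict: "time": time; "joint_positions": joint angles; "qvel": joint speeds; "effort": joint torques, N m; "ee_pos": TCP position; "tool_rot": TCP orientation; "ft_force": force on the tool from outside, world axes, zero at the start; "wrist_torque": the same for the moment, N m; "grip_width": finger opening in m; "grip_force": force on a finger pad.
Only numpy, scipy, OpenCV 4.12 (cv2) and the standard library are available. Lean on these libraries where they do the work, as an engineer would, in place of code of your own. Each camera call takes 0.05 s, during which the arm holds its last target. There are 200 camera calls.

## Task

Make up the kits for tonight's two recipes in the bamboo caddies: the tomato soup kit is the caddy with the tin in it and also gets the salt shaker; the dressing kit is the caddy with the honey jar in it and also gets the lime; and deal out the two red-capped spice jars, one to each caddy. Each thing goes in a free small well of its own, the jars and the shaker upright and flat on the well's floor. Set the glass down, do not drop it, and leave the tin and the honey standing in their wells.

Things in the scene. Friction and masses are not known exactly. Their poses are not given: they have to be found in the camera images.
- tray_tin: soup caddy: fixed bamboo board, 108 (x) x 264 (y) x 20 mm, with 3 round wells in a row, 12 mm deep (floors 8 mm above its underside): one 84 mm wide at the centre, a 60 mm one at y = +90 and one at y = -90 mm, both empty; bail handles stick out 16 mm at the ends, 11 mm high. Origin: centre of underside, z up. The tin stands in its large well.
- tray_honey: dressing caddy, same make: fixed bamboo board, 108 (x) x 264 (y) x 20 mm, with 3 round wells in a row, 12 mm deep (floors 8 mm above its underside): one 84 mm wide at the centre, a 60 mm one at y = +90 and one at y = -90 mm, both empty; bail handles stick out 16 mm at the ends, 11 mm high. Origin: centre of underside, z up. The honey jar stands in its large well.
- tin: closed food tin with a blue, white and red tomato label, 75 mm across, 110 mm high; stands loose in the soup caddy's large well and stays there. Origin: centre of its underside, z up along its axis.
- honey: glass honey jar with a grey lid, 71 mm across, 110 mm high; stands loose in the dressing caddy's large well and stays there. Origin: centre of its underside, z up along its axis.
- salt: salt shaker, clear glass with white salt and a domed grey cap, 44 mm across at most, 90 mm high, about 0.1 kg, standing on the worktop. Origin: centre of its underside, z up along its axis.
- jar_1: spice jar with a red cap and brown label, round, 45 mm across, 106 mm high, about 0.11 kg, standing on the worktop. Interchangeable with the other. Origin: centre of its underside, z up along its axis.
- jar_2: the second red-capped spice jar, identical to the first and interchangeable with it: 45 mm across, 106 mm high, about 0.11 kg. Origin: centre of its underside, z up along its axis.
- lime: green lime lying on the worktop, 53 (own x) x 46 (own y) x 48 mm high, about 0.05 kg; the smaller, round one (the yellow lemon is not wanted). Origin: centre of its underside as it lies at the start.
- lime_centre (a point): the centre of the lime, 24 mm above its underside
- microwave_corner (a point): top of the front left corner of the red microwave, a fixed obstacle 274 mm high that reaches back and to the right (-y) from here: pass it on the robot's side. A coffee maker 323 mm high stands at the left from y = 0.35 m on; a wall cabinet hangs 0.455 m above the worktop behind x = 0.62 m.
There are look-alikes about, which are no part of the job. What is shaped like the jar_2 but purple is not meant.

How it is judged:
At the end, for the whole second after the job is handed in: Salt shaker and one spice jar in the small wells of the tin's caddy, lime and the other jar in those of the honey's (either well): within 12 mm (lime 14) of the well centre, on its floor; jars, shaker, tin and honey upright within 0.12 rad, tin and honey still in their large wells; all at rest (((x of salt in the frame of tray_tin between -0.012 and 0.012 m and y of salt in the frame of tray_tin between 0.078 and 0.102 m and z of salt in the frame of tray_tin between 0.004 and 0.013 m) or (x of salt in the frame of tray_tin between -0.012 and 0.012 m and y of salt in the frame of tray_tin between -0.102 and -0.078 m and z of salt in the frame of tray_tin between 0.004 and 0.013 m)) and ((x of lime_centre in the frame of tray_honey between -0.014 and 0.014 m and y of lime_centre in the frame of tray_honey between 0.076 and 0.104 m and z of lime_centre in the frame of tray_honey between 0.02 and 0.04 m) or (x of lime_centre in the frame of tray_honey between -0.014 and 0.014 m and y of lime_centre in the frame of tray_honey between -0.104 and -0.076 m and z of lime_centre in the frame of tray_honey between 0.02 and 0.04 m)) and ((((x of jar_1 in the frame of tray_tin between -0.012 and 0.012 m and y of jar_1 in the frame of tray_tin between 0.078 and 0.102 m and z of jar_1 in the frame of tray_tin between 0.004 and 0.013 m) or (x of jar_1 in the frame of tray_tin between -0.012 and 0.012 m and y of jar_1 in the frame of tray_tin between -0.102 and -0.078 m and z of jar_1 in the frame of tray_tin between 0.004 and 0.013 m)) and ((x of jar_2 in the frame of tray_honey between -0.012 and 0.012 m and y of jar_2 in the frame of tray_honey between 0.078 and 0.102 m and z of jar_2 in the frame of tray_honey between 0.004 and 0.013 m) or (x of jar_2 in the frame of tray_honey between -0.012 and 0.012 m and y of jar_2 in the frame of tray_honey between -0.102 and -0.078 m and z of jar_2 in the frame of tray_honey between 0.004 and 0.013 m))) or (((x of jar_2 in the frame of tray_tin between -0.012 and 0.012 m and y of jar_2 in the frame of tray_tin between 0.078 and 0.102 m and z of jar_2 in the frame of tray_tin between 0.004 and 0.013 m) or (x of jar_2 in the frame of tray_tin between -0.012 and 0.012 m and y of jar_2 in the frame of tray_tin between -0.102 and -0.078 m and z of jar_2 in the frame of tray_tin between 0.004 and 0.013 m)) and ((x of jar_1 in the frame of tray_honey between -0.012 and 0.012 m and y of jar_1 in the frame of tray_honey between 0.078 and 0.102 m and z of jar_1 in the frame of tray_honey between 0.004 and 0.013 m) or (x of jar_1 in the frame of tray_honey between -0.012 and 0.012 m and y of jar_1 in the frame of tray_honey between -0.102 and -0.078 m and z of jar_1 in the frame of tray_honey between 0.004 and 0.013 m)))) and x of tin in the frame of tray_tin between -0.012 and 0.012 m and y of tin in the frame of tray_tin between -0.012 and 0.012 m and z of tin in the frame of tray_tin between 0.004 and 0.013 m and x of honey in the frame of tray_honey between -0.012 and 0.012 m and y of honey in the frame of tray_honey between -0.012 and 0.012 m and z of honey in the frame of tray_honey between 0.004 and 0.013 m and angle between each of jar_1, jar_2, salt, tin, honey's own z axis and vertical below 0.12 rad and linear speed of each of jar_1, jar_2, salt, lime, tin, honey below 0.03 m/s); the robot touches nothing.
It fails at once if a spice jar is dropped or flung (moves faster than 0.9 m/s with no finger on it: a fall of more than 4 cm) (linear speed of jar_1 above 0.9 m/s and contact force between the fingers and jar_1 below 0.05 N).
It fails at once if the other spice jar is dropped or flung (moves faster than 0.9 m/s with no finger on it: a fall of more than 4 cm) (linear speed of jar_2 above 0.9 m/s and contact force between the fingers and jar_2 below 0.05 N).
It fails at once if the salt shaker is dropped or flung (moves faster than 0.9 m/s with no finger on it: a fall of more than 4 cm) (linear speed of salt above 0.9 m/s and contact force between the fingers and salt below 0.05 N).
It also fails if it takes over 115 s, if anything falls off the work surface, if the arm or the gripper's body presses on something with over 40 N, if the wrist force passes 120 N, or if a joint passes its speed limit or range.

## Working session

There is one attempt and no reset: what is moved stays moved. The work goes in short steps, Python scripts to look and compute and a shell command to move; the robot and the scene stay as the last step left them, time stands still between calls to the robot, and variables do not carry over. Pictures are saved under pics/ and viewed, at most 14 in all, crops included, and the job is handed in when it is done.

```bash
mkdir -p pics; ls
python3 - <<'E'
from plant import get_state, optics, job, ctrl
import cv2,numpy as np
s=get_state();print({k:np.round(v,3) for k,v in s.items()})
print(ctrl.grip_point_offset)
for n in("top","scene"):
    p,d=optics.capture(n);cv2.imwrite(f"pics/{n}0.png",p[:,:,::-1]);np.save(f"pics/{n}d.npy",d)
    print(n,optics.camera_info(n))
print(optics.camera_info("wrist"))
E
```

```text
pics
{'time': np.float64(0.0), 'joint_positions': array([-1.154,  0.481,  1.597,  0.   ,  1.065, -0.047]), 'qvel': array([ 0.001,  0.   , -0.002,  0.   , -0.001,  0.001]), 'effort': array([-3.0000e-03, -9.5065e+01, -4.3018e+01, -0.0000e+00,  1.2000e-02,
        0.0000e+00]), 'ee_pos': array([ 0.291, -0.581,  0.196]), 'tool_rot': array([-3.056, -0.722,  0.   ]), 'ft_force': array([ 0.693,  0.467, -0.38 ]), 'wrist_torque': array([-0.019, -0.02 ,  0.047]), 'grip_force': np.float64(0.0), 'grip_width': np.float64(0.085)}
0.0187
top {'fx': 500.6375322603085, 'fy': 500.6375322603085, 'cx': 279.5899319716132, 'cy': 207.04993013531296, 'camera_from_world': array([[-0.01724504, -0.99949329, -0.02675395,  0.02770295],
       [-0.98702425,  0.02129005, -0.15915357,  0.51433569],
       [ 0.15964252,  0.02366219, -0.98689126,  1.21782323],
       [ 0.        ,  0.        ,  0.        ,  1.        ]])}
scene {'fx': 398.33168274083175, 'fy': 398.33168274083175, 'cx': 274.5733941381095, 'cy': 196.94277181948686, 'camera_from_world': array([[-0.6723588 , -0.74018779, -0.00746174,  0.31566166],
       [-0.49899509,  0.46066799, -0.73402241,  0.364268  ],
       [ 0.54675181, -0.48980306, -0.67908425,  0.87893793],
       [ 0.        ,  0.        ,  0.        ,  1.        ]])}
{'fx': 331.0915182435987, 'fy': 331.0915182435987, 'cx': 277.15989855383026, 'cy': 215.89722279426772, 'T_tool_cam': array([[ 2.49189722e-04, -9.53523327e-01, -3.01319104e-01,
         7.83878896e-02],
       [ 9.99999960e-01,  1.97733012e-04,  2.01270586e-04,
         3.26788391e-04],
       [-1.32335465e-04, -3.01319142e-01,  9.53523339e-01,
        -1.77577613e-01],
       [ 0.00000000e+00,  0.00000000e+00,  0.00000000e+00,
         1.00000000e+00]])}
```

View pics/top0.png

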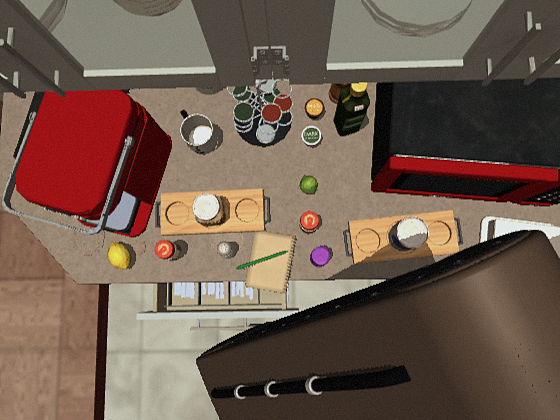

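View pics/scene0.png

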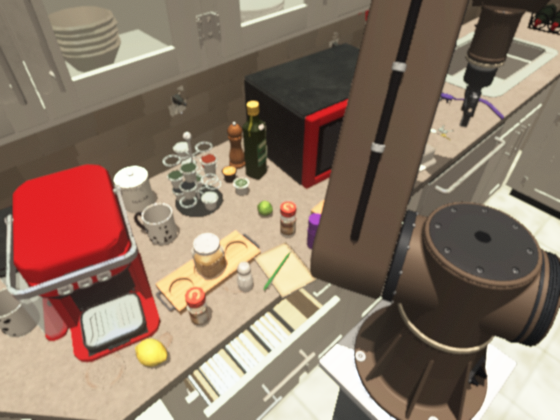

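```bash
cat > h.py <<'E'
from plant import get_state, optics, job, ctrl
import cv2,numpy as np
from scipy.spatial.transform import Rotation as R
def cfw(n):
    if n!="wrist": return np.linalg.inv(optics.camera_info(n)["camera_from_world"])
    s=get_state();T=np.eye(4);T[:3,:3]=R.from_rotvec(s["tool_rot"]).as_matrix();T[:3,3]=s["ee_pos"]
    return T@optics.camera_info(n)["T_tool_cam"]
def cloud(n,d,T=None):
    i=optics.camera_info(n);T=cfw(n) if T is None else T
    v,u=np.mgrid[:d.shape[0],:d.shape[1]]
    P=np.stack([(u-i["cx"])*d/i["fx"],(v-i["cy"])*d/i["fy"],d],-1)
    return P@T[:3,:3].T+T[:3,3]
E
python3 - <<'E'
from h import *
for n in ("top","scene"):
    P=cloud(n,np.load(f"pics/{n}d.npy"));d=np.load(f"pics/{n}d.npy")
    for k in ("tray_tin","tray_honey","tin","honey","salt","jar_1","lime"):
        for r in optics.outline_of(n,k)[:4]:
            m=r["mask"]&(d>0)
            if m.sum()<5: continue
            q=P[m];zt=np.percentile(q[:,2],97);t=q[q[:,2]>zt-.01]
            print(n,k,round(r["confidence"],2),r["bbox"],"n",m.sum(),"med",np.median(q,0).round(3),"ztop",zt.round(3),"topmid",((t.max(0)+t.min(0))/2).round(3),"ext",(t.max(0)-t.min(0)).round(3))
E
```

```text
top tray_tin 0.67 [346.5, 208.2, 465.0, 265.6] n 3596 med [ 0.43  -0.263  0.019] ztop 0.025 topmid [ 0.421 -0.292  0.418] ext [0.157 0.293 0.806]
top tray_honey 0.65 [153.1, 188.2, 269.9, 239.0] n 3699 med [0.507 0.185 0.018] ztop 0.025 topmid [0.511 0.193 0.068] ext [0.114 0.29  0.106]
top honey 0.82 [192.5, 192.3, 227.4, 228.1] n 925 med [0.5   0.184 0.115] ztop 0.121 topmid [0.507 0.192 0.118] ext [0.063 0.064 0.014]
top salt 0.8 [216.6, 241.4, 235.2, 259.3] n 253 med [0.407 0.149 0.081] ztop 0.091 topmid [0.41  0.154 0.087] ext [0.031 0.031 0.013]
top jar_1 0.82 [309.5, 247.1, 327.3, 267.2] n 326 med [ 0.384 -0.076  0.106] ztop 0.111 topmid [ 0.386 -0.078  0.107] ext [0.042 0.04  0.012]
top jar_1 0.65 [158.5, 243.0, 183.4, 264.2] n 433 med [0.407 0.284 0.104] ztop 0.11 topmid [0.409 0.293 0.106] ext [0.041 0.044 0.011]
top jar_1 0.52 [298.0, 211.5, 319.2, 233.7] n 345 med [ 0.467 -0.052  0.105] ztop 0.111 topmid [ 0.471 -0.053  0.107] ext [0.042 0.043 0.012]
top lime 0.83 [300.6, 175.6, 316.4, 195.5] n 260 med [ 0.57  -0.055  0.04 ] ztop 0.049 topmid [ 0.574 -0.055  0.046] ext [0
[... 448 characters left out ...]
ene honey 0.97 [189.5, 228.9, 225.3, 282.0] n 1322 med [0.488 0.202 0.093] ztop 0.12 topmid [0.508 0.193 0.116] ext [0.065 0.065 0.012]
scene salt 0.86 [235.6, 263.2, 252.3, 291.4] n 449 med [0.401 0.162 0.054] ztop 0.091 topmid [0.41  0.154 0.087] ext [0.031 0.03  0.012]
scene jar_1 0.94 [279.9, 202.2, 296.0, 235.6] n 508 med [ 0.462 -0.042  0.077] ztop 0.109 topmid [ 0.473 -0.053  0.106] ext [0.044 0.043 0.011]
scene jar_1 0.57 [306.1, 213.6, 322.6, 249.7] n 305 med [ 0.388 -0.058  0.091] ztop 0.111 topmid [0.305 0.031 0.237] ext [0.213 0.253 0.272]
scene lime 0.61 [259.4, 199.9, 271.7, 215.8] n 152 med [ 0.565 -0.047  0.039] ztop 0.049 topmid [ 0.572 -0.052  0.045] ext [0.03  0.03  0.011]
```

The top view shows:
- **Honey caddy:** (213,212), with the honey jar at (208,208).
- **Tin caddy:** (405,237), with the tin at (412,232).
- **Red caps:** (164,250) and (310,221) fit the spice jars. The purple look-alike at (320,256) does not, and neither do the orange and green lids at (314,107) and (312,135).
- **Limes:** the green one at (309,184) fits; the yellow lemon at (118,256) doesn't.
- **Salt:** (227,249).

I'll confirm these in an enlarged crop and measure the trays.

Run:
```python
from h import *
p=cv2.imread("pics/top0.png");s=cv2.imread("pics/scene0.png")
a=cv2.resize(p[165:275,100:340],(800,367),interpolation=3)
b=cv2.resize(p[200:270,340:470],(400,215),interpolation=3); c=cv2.resize(s[180:340,150:330],(240,213),interpolation=3)
o=np.zeros((590,800,3),np.uint8);o[:367]=a;o[370:585,:400]=b;o[370:583,420:660]=c
cv2.imwrite("pics/crop1.png",o)
d=np.load("pics/topd.npy");P=cloud("top",d);hsv=cv2.cvtColor(p,cv2.COLOR_BGR2HSV)
for k,c in (("tin",(.43,-.28)),("honey",(.507,.19))):
    m=(d>0)&(abs(P[...,2]-.0205)<.006)&(abs(P[...,0]-c[0])<.1)&(abs(P[...,1]-c[1])<.165)&(hsv[...,1]>70)&(hsv[...,0]>8)&(hsv[...,0]<25)
    m=cv2.morphologyEx(m.astype(np.uint8),cv2.MORPH_OPEN,np.ones((3,3)))>0
    q=P[m]; r=cv2.minAreaRect((q[:,:2]*1000).astype(np.float32));print(k,m.sum(),r,"z",np.median(q[:,2]))
t=P[(d>0)]
for nm,sel in (("coffee",(t[:,1]>.32)&(t[:,2]>.07)&(t[:,0]>.43)),("micro",(t[:,1]<-.1)&(t[:,2]>.2)&(t[:,2]<.3)&(t[:,0]>.45))):
    print(nm,np.percentile(t[sel],[0.5,99.5],axis=0).round(3))
# salt profile from scene
d2=np.load("pics/scened.npy");Q=cloud("scene",d2);Q=Q[d2>0]
for nm,c in (("salt",(.41,.154)),("jarA",(.41,.294)),("jarB",(.472,-.053))):
    g=Q[np.hypot(Q[:,0]-c[0],Q[:,1]-c[1])<.03]
    print(nm,[(z,round(float(np.percentile(np.hypot(*(g[abs(g[:,2]-z/1000)<.005][:,:2]-c).T),50)),4)) for z in (20,40,50,60,70,80)])
```

```text
tin 2357 ((435.67047119140625, -291.8637390136719), (108.47679901123047, 265.46087646484375), 4.989505290985107) z 0.020339591365762466
honey 2368 ((510.1938781738281, 193.050048828125), (109.22813415527344, 263.6980895996094), 1.4916267395019531) z 0.01981030789530991
coffee [[0.438 0.321 0.087]
 [0.73  0.568 0.731]]
micro [[ 0.518 -0.573  0.202]
 [ 0.741 -0.144  0.279]]
salt [(20, 0.0207), (40, 0.0201), (50, 0.0178), (60, 0.016), (70, 0.0147), (80, 0.0143)]
jarA [(20, 0.0217), (40, 0.0219), (50, 0.022), (60, 0.0222), (70, 0.0212), (80, 0.0206)]
jarB [(20, 0.0219), (40, 0.0216), (50, 0.0215), (60, 0.0209), (70, 0.021), (80, 0.0199)]
```

View pics/crop1.png

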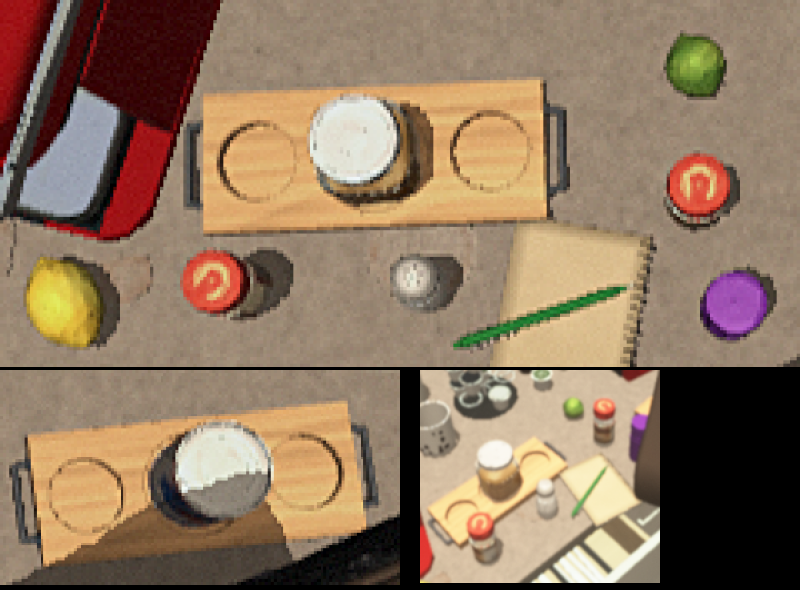

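The crop confirms both red caps with the orange rings, at (164,250) and (310,221). The purple jar at (320,256), the lemon and the notebook aren't part of the job, and both caddies' small wells are empty. Next I'll check the coffee maker clearance and turn the tool.

```bash
python3 - <<'E'
from h import *
for n in("top","scene"):
    d=np.load(f"pics/{n}d.npy");P=cloud(n,d)[d>0]
    for z0,z1 in ((.03,.1),(.1,.2),(.2,.27),(.27,.35)):
        print(n,z0,[(x,round(float(np.percentile(g,1)),3)) for x in (.4,.45,.5,.55,.6) for g in [P[(P[:,2]>z0)&(P[:,2]<z1)&(abs(P[:,0]-x)<.025)&(P[:,1]>.325)&(P[:,1]<.7),1]] if len(g)>5])
E
python3 -m pendant '[{"roll":0.045},{"roll":0.045},{"roll":0.045},{"roll":0.013}]' 1; python3 -c "
from h import *;s=get_state();print(R.from_rotvec(s['tool_rot']).as_matrix().round(3),s['joint_positions'].round(3))"
```

```text
top 0.03 [(0.4, 0.399), (0.45, 0.399), (0.5, 0.385), (0.55, 0.338), (0.6, 0.325)]
top 0.1 [(0.55, 0.337), (0.6, 0.325)]
top 0.2 [(0.45, 0.378), (0.5, 0.352), (0.55, 0.337), (0.6, 0.325)]
top 0.27 [(0.45, 0.358), (0.5, 0.345), (0.55, 0.332), (0.6, 0.327)]
scene 0.03 [(0.4, 0.399), (0.45, 0.401), (0.5, 0.389), (0.55, 0.351), (0.6, 0.363)]
scene 0.1 [(0.55, 0.341), (0.6, 0.404)]
scene 0.2 [(0.45, 0.385), (0.5, 0.359), (0.55, 0.34), (0.6, 0.327)]
scene 0.27 [(0.45, 0.364), (0.5, 0.353), (0.55, 0.337), (0.6, 0.327)]
[[ 0.894  0.447  0.   ]
 [ 0.447 -0.894 -0.   ]
 [ 0.     0.    -1.   ]] [-1.154  0.48   1.596  0.     1.065 -0.047]invalid input
```

```bash
python3 -m pendant '[{"x":0,"y":0,"z":0,"roll":0.045},{"x":0,"y":0,"z":0,"roll":0.045}]' 1.0;  python3 -c "
from h import *;s=get_state();print(R.from_rotvec(s['tool_rot']).as_matrix().round(3),s['joint_positions'].round(3))"
```

```text
time: 1.0
ee_pos: [0.2908, -0.5813, 0.1964]
tool_rot: [3.129, 0.276, -0.0]
ft_force: [-0.9, -0.1, 0.4]
grip_width: 0.0852
grip_force: 0.0
[[ 0.985  0.175 -0.   ]
 [ 0.175 -0.985 -0.   ]
 [-0.     0.    -1.   ]] [-1.154  0.48   1.596 -0.     1.065  0.242]
```

```bash
python3 -m pendant '[{"x":0,"y":0,"z":0,"roll":-0.0475},{"x":0,"y":0,"z":0,"roll":-0.0475},{"x":0,"y":0,"z":0,"roll":-0.0475},{"x":0,"y":0,"z":0,"roll":-0.0475},{"x":0,"y":0,"z":0,"roll":-0.0475}]' 0.75
python3 -m pendant '[{"x":0,"y":0,"z":0,"roll":-0.0475},{"x":0,"y":0,"z":0,"roll":-0.0475},{"x":0,"y":0,"z":0,"roll":-0.0475},{"x":0,"y":0,"z":0,"roll":-0.0475},{"x":0,"y":0,"z":0,"roll":-0.0165}]'
python3 -m pendant '[{"x":0.16,"y":0.08,"z":0,"roll":0},{"x":0.16,"y":0.08,"z":0,"roll":0},{"x":0.16,"y":0.08,"z":0,"roll":0},{"x":0.16,"y":0.08,"z":0,"roll":0}]'
python3 -c "
from h import *;s=get_state();print(R.from_rotvec(s['tool_rot']).as_matrix().round(3),s['joint_positions'].round(3))"
```

```text
time: 1.5
ee_pos: [0.2908, -0.5813, 0.1964]
tool_rot: [2.806, 1.413, -0.0]
ft_force: [-0.2, -0.2, 0.2]
grip_width: 0.064
grip_force: 0.0
time: 2.0
ee_pos: [0.2908, -0.5813, 0.1964]
tool_rot: [2.209, 2.234, -0.0]
ft_force: [-0.9, -0.5, 0.0]
grip_width: 0.0639
grip_force: 0.0
time: 2.4
ee_pos: [0.3704, -0.4194, 0.1965]
tool_rot: [2.216, 2.226, 0.0]
ft_force: [1.7, -0.0, -0.1]
grip_width: 0.064
grip_force: 0.0
[[-0.005  1.     0.   ]
 [ 1.     0.005 -0.   ]
 [-0.     0.    -1.   ]] [-0.902  0.354  1.806  0.     0.981 -0.906]
```

```bash
python3 -m pendant '[{"x":0.17,"y":0.08,"z":0,"roll":0},{"x":0.17,"y":0.08,"z":0,"roll":0},{"x":0.17,"y":0.08,"z":0,"roll":0},{"x":0.2,"y":0,"z":0,"roll":0},{"x":0.2,"y":0,"z":0,"roll":0}]' | head -2
python3 -m pendant '[{"x":0.2,"y":0,"z":0,"roll":0},{"x":0.2,"y":0,"z":0,"roll":0},{"x":0.2,"y":0,"z":0,"roll":0},{"x":0.2,"y":0,"z":0,"roll":0},{"x":0.2,"y":0,"z":0,"roll":0}]' | head -2
python3 -m pendant '[{"x":0.2,"y":0,"z":0,"roll":0},{"x":0.2,"y":0,"z":0,"roll":0},{"x":0.18,"y":-0.02,"z":0,"roll":0},{"x":0.16,"y":-0.03,"z":0,"roll":0},{"x":0.1,"y":-0.03,"z":0,"roll":0}]'
python3 -m pendant '[{"x":0,"y":0,"z":0,"roll":0}]'
```

```text
time: 2.9
ee_pos: [0.429, -0.1913, 0.1964]
time: 3.4
ee_pos: [0.4273, 0.0588, 0.1968]
time: 3.9
ee_pos: [0.406, 0.2696, 0.1965]
tool_rot: [-2.214, -2.229, -0.001]
ft_force: [0.5, -0.1, 0.9]
grip_width: 0.0639
grip_force: 0.0
time: 4.0
ee_pos: [0.4056, 0.2696, 0.1964]
tool_rot: [-2.212, -2.23, -0.001]
ft_force: [0.5, 0.1, 0.9]
grip_width: 0.0643
grip_force: 0.0
```

```bash
python3 -m pendant '[{"x":0.1,"y":0.018,"z":0,"roll":0},{"x":0,"y":0,"z":0.14,"roll":0},{"x":0,"y":0,"z":0.14,"roll":0},{"x":0,"y":0,"z":0.14,"roll":0},{"x":0,"y":0,"z":0.14,"roll":0}]'
python3 -m pendant '[{"x":0,"y":0,"z":0,"roll":0},{"x":0,"y":0,"z":0,"roll":0},{"x":0,"y":0,"z":0,"roll":0},{"x":0,"y":0,"z":0,"roll":0}]' 0
python3 -m pendant '[{"x":0,"y":0,"z":0,"roll":0},{"x":0,"y":0,"z":0,"roll":0}]' 0
```

```text
time: 4.5
ee_pos: [0.4112, 0.2913, 0.0554]
tool_rot: [2.216, 2.227, 0.001]
ft_force: [0.3, -0.6, -0.5]
grip_width: 0.0641
grip_force: 0.0
time: 4.9
ee_pos: [0.4119, 0.2923, 0.0581]
tool_rot: [2.215, 2.227, 0.004]
ft_force: [0.6, -1.0, -1.7]
grip_width: 0.0421
grip_force: 60.8
time: 5.1
ee_pos: [0.4112, 0.2921, 0.0572]
tool_rot: [2.215, 2.227, 0.002]
ft_force: [0.1, -0.5, -1.1]
grip_width: 0.0423
grip_force: 60.8
```

```bash
python3 -m pendant '[{"x":0,"y":0,"z":-0.1,"roll":0},{"x":0,"y":0,"z":-0.1,"roll":0},{"x":-0.015,"y":0.13,"z":0,"roll":0},{"x":-0.015,"y":0.13,"z":0,"roll":0},{"x":-0.015,"y":0.128,"z":0,"roll":0}]'
python3 -m pendant '[{"x":0,"y":0,"z":0,"roll":0},{"x":0,"y":0,"z":0,"roll":0}]'
python3 - <<'E'
from h import *
T=cfw("top")
p,d=optics.capture("top");P=cloud("top",d);m=(d>0)&(P[...,2]>.12)&(P[...,2]<.18)&(np.hypot(P[...,0]-.508,P[...,1]-.283)<.035)
h=cv2.cvtColor(p,cv2.COLOR_RGB2HSV);m&=(h[...,1]>120);q=P[m];print(m.sum(),np.median(q,0) if m.any() else 0)
cv2.imwrite("pics/top1.png",cv2.resize(p[150:280,100:300],(800,520))[:,:,::-1])
E
```

```text
time: 5.6
ee_pos: [0.5092, 0.2811, 0.1072]
tool_rot: [2.215, 2.227, 0.002]
ft_force: [0.0, 0.8, -1.7]
grip_width: 0.0424
grip_force: 61.1
time: 5.8
ee_pos: [0.508, 0.2807, 0.1063]
tool_rot: [-2.217, -2.226, 0.0]
ft_force: [-0.3, 1.1, -0.8]
grip_width: 0.0426
grip_force: 61.3
26 [0.51264707 0.26356873 0.14608275]
```

View pics/top1.png

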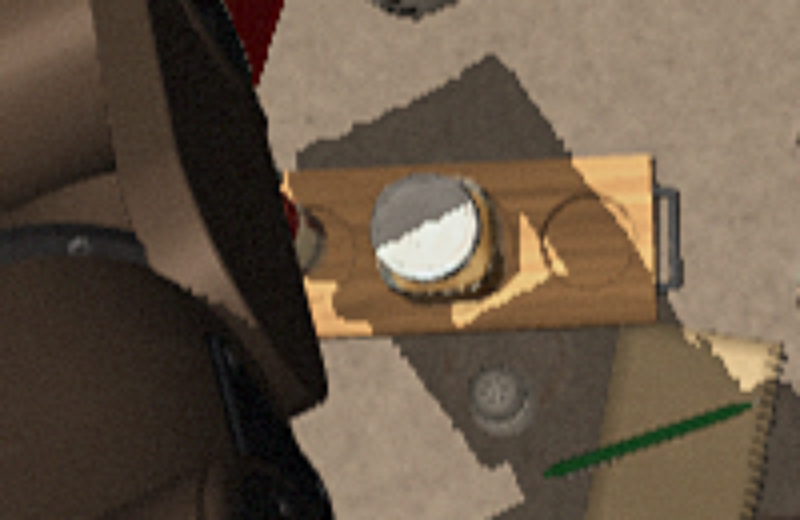

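The arm hides most of the well, but the jar's side shows over it at about (310,235) in the crop. I'll lower it and check the force.

```bash
python3 -m pendant '[{"x":0,"y":0,"z":0.07,"roll":0},{"x":0,"y":0,"z":0.05,"roll":0},{"x":0,"y":0,"z":0.03,"roll":0},{"x":0,"y":0,"z":0.012,"roll":0},{"x":0,"y":0,"z":0,"roll":0}]'
python3 -m pendant '[{"x":0,"y":0,"z":0,"roll":0}]'
```

```text
time: 6.35
ee_pos: [0.5075, 0.2811, 0.0656]
tool_rot: [-2.215, -2.227, 0.001]
ft_force: [-0.6, 0.1, -0.4]
grip_width: 0.0422
grip_force: 61.3
time: 6.45
ee_pos: [0.508, 0.2812, 0.0662]
tool_rot: [2.216, 2.227, 0.001]
ft_force: [-0.3, 0.5, -0.6]
grip_width: 0.042
grip_force: 61.3
```

```bash
python3 -m pendant '[{"x":0,"y":0,"z":0.006,"roll":0},{"x":0,"y":0,"z":0,"roll":0}]' 
python3 -m pendant '[{"x":0,"y":0,"z":0,"roll":0},{"x":0,"y":0,"z":0,"roll":0},{"x":0,"y":0,"z":0,"roll":0},{"x":0,"y":0,"z":0,"roll":0}]' 0.75
python3 -m pendant '[{"x":0,"y":0,"z":-0.05,"roll":0},{"x":0,"y":0,"z":-0.12,"roll":0},{"x":0,"y":0,"z":-0.18,"roll":0},{"x":0,"y":0,"z":-0.18,"roll":0}]'|head -2
python3 -m pendant '[{"x":-0.2,"y":0,"z":0,"roll":0},{"x":-0.2,"y":0,"z":0,"roll":0},{"x":-0.2,"y":0,"z":0,"roll":0},{"x":-0.2,"y":0,"z":0,"roll":0},{"x":-0.2,"y":0,"z":0,"roll":0}]'|head -2
python3 -m pendant '[{"x":-0.17,"y":0.05,"z":0,"roll":0},{"x":-0.1,"y":0.05,"z":0,"roll":0},{"x":0,"y":0,"z":0,"roll":0}]'
python3 - <<'E'
from h import *
p,d=optics.capture("top");cv2.imwrite("pics/top2.png",cv2.resize(p[150:280,100:340],(800,433))[:,:,::-1])
P=cloud("top",d);h=cv2.cvtColor(p,cv2.COLOR_RGB2HSV)
m=(d>0)&(P[...,2]>.09)&(P[...,2]<.13)&(np.hypot(P[...,0]-.508,P[...,1]-.283)<.035);q=P[m]
print("jar",m.sum(),((q.max(0)+q.min(0))/2).round(3),np.percentile(q[:,2],95) )
T=cfw("wrist");p,d=optics.capture("wrist");P=cloud("wrist",d,T);cv2.imwrite("pics/w1.png",p[:,:,::-1])
for r in optics.outline_of("wrist","lime")[:2]:
    q=P[r["mask"]&(d>0)];q=q[(q[:,2]>.01)&(q[:,2]<.06)];print(r["confidence"],r["bbox"],((np.percentile(q,1,axis=0)+np.percentile(q,99,axis=0))/2).round(4),np.ptp(q,axis=0).round(3),q[:,2].max())
    w=q[q[:,2]>.02]; print(cv2.minAreaRect((w[:,:2]*1000).astype(np.float32)))
E
```

```text
time: 6.65
ee_pos: [0.508, 0.2811, 0.0646]
tool_rot: [2.216, 2.227, 0.001]
ft_force: [0.1, 0.1, -1.6]
grip_width: 0.0423
grip_force: 61.3
time: 7.05
ee_pos: [0.5079, 0.2811, 0.0645]
tool_rot: [2.216, 2.227, 0.0]
ft_force: [-0.3, 0.9, -0.6]
grip_width: 0.0644
grip_force: 0.0
time: 7.45
ee_pos: [0.5074, 0.2808, 0.199]
time: 7.95
ee_pos: [0.509, 0.0292, 0.198]
time: 8.25
ee_pos: [0.536, -0.0396, 0.198]
tool_rot: [2.218, 2.222, 0.001]
ft_force: [-0.3, 0.8, 0.1]
grip_width: 0.0643
grip_force: 0.0
jar 304 [0.508 0.284 0.106] 0.11786531697041264
0.78 [288.9, 179.8, 337.2, 220.3] [ 0.5752 -0.0519  0.0365] [0.047 0.044 0.031] 0.04908380040599508
((575.6712036132812, -52.647605895996094), (42.29325485229492, 44.10328674316406), 76.50823211669922)
```

View pics/top2.png

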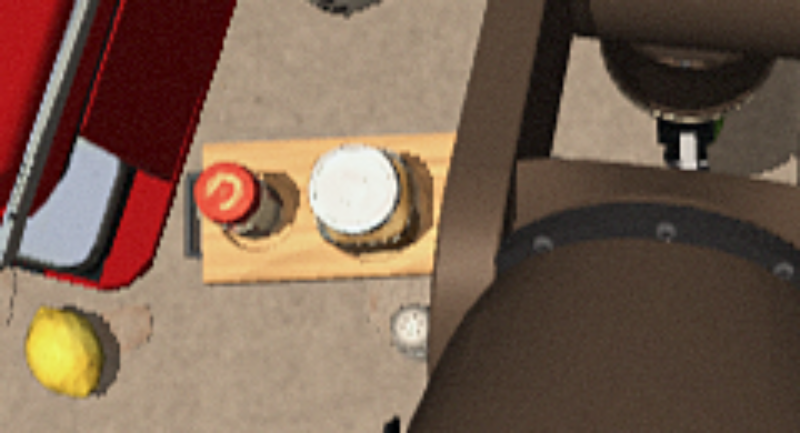

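View pics/w1.png

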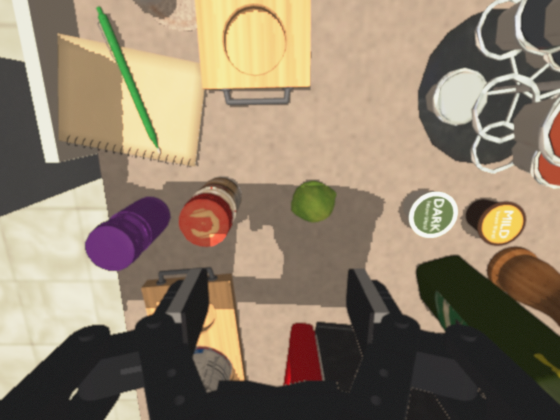

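The jar stands in the +y well at (.508,.284) with its cap at the right height. The wrist view shows the lime at (313,200), clear of its neighbours. Now I'll grasp the lime.

```bash
python3 -m pendant '[{"x":-0.056,"y":0.154,"z":0,"roll":0},{"x":0,"y":0,"z":0.19,"roll":0},{"x":0,"y":0,"z":0.19,"roll":0},{"x":0,"y":0,"z":0.19,"roll":0},{"x":0,"y":0,"z":0.12,"roll":0}]' 0.9|head -2
python3 -m pendant '[{"x":0,"y":0,"z":0.07,"roll":0},{"x":0,"y":0,"z":0,"roll":0}]'
python3 -m pendant '[{"x":0,"y":0,"z":0,"roll":0},{"x":0,"y":0,"z":0,"roll":0},{"x":0,"y":0,"z":0,"roll":0},{"x":0,"y":0,"z":0,"roll":0},{"x":0,"y":0,"z":0,"roll":0}]' 0
python3 -m pendant '[{"x":0,"y":0,"z":-0.1,"roll":0},{"x":0,"y":0,"z":-0.1,"roll":0}]'
```

```text
time: 8.9
ee_pos: [0.5712, -0.0485, 0.0218]
time: 9.1
ee_pos: [0.571, -0.0486, 0.0049]
tool_rot: [-2.211, -2.226, 0.004]
ft_force: [-0.1, 0.4, 1.2]
grip_width: 0.0769
grip_force: 0.0
time: 9.6
ee_pos: [0.5769, -0.0505, 0.0109]
tool_rot: [2.212, 2.223, 0.007]
ft_force: [0.8, 14.5, 68.0]
grip_width: 0.0043
grip_force: 32.5
time: 9.8
ee_pos: [0.573, -0.0501, 0.0581]
tool_rot: [2.216, 2.227, 0.0]
ft_force: [0.0, -1.2, 0.3]
grip_width: 0.0003
grip_force: 0.0
```

The lime was squeezed out: the fingers closed to 0 with the pads above its centre and about 4 mm off in y. I'll look for it.

```bash
python3 -m pendant '[{"x":0,"y":-0.18,"z":-0.1,"roll":0},{"x":0,"y":-0.18,"z":-0.1,"roll":0},{"x":0,"y":0,"z":-0.18,"roll":0},{"x":0,"y":0,"z":-0.18,"roll":0},{"x":0,"y":0,"z":0,"roll":0}]' 1|head -2
python3 - <<'E'
from h import *
T=cfw("wrist");p,d=optics.capture("wrist");P=cloud("wrist",d,T);cv2.imwrite("pics/w2.png",p[:,:,::-1])
for n in("wrist","scene"):
  if n=="scene": p,d=optics.capture(n);P=cloud(n,d)
  for r in optics.outline_of(n,"lime")[:2]:
    q=P[r["mask"]&(d>0)];q=q[(q[:,2]>.01)&(q[:,2]<.06)]
    if len(q)<9: continue
    w=q[q[:,2]>.02]; print(n,r["confidence"],r["bbox"],np.median(q,0).round(3),q[:,2].max(),cv2.minAreaRect((w[:,:2]*1000).astype(np.float32)))
    # sphere fit
    A=np.c_[2*q,np.ones(len(q))];c=np.linalg.lstsq(A,(q**2).sum(1),rcond=None)[0];print("sphere",c[:3].round(4),np.sqrt(c[3]+c[:3]@c[:3]).round(4))
E
```

```text
time: 10.3
ee_pos: [0.4887, -0.0512, 0.2014]
wrist 0.58 [331.5, 166.4, 379.4, 211.1] [ 0.572 -0.05   0.04 ] 0.049097654249617984 ((575.6016845703125, -53.57996368408203), (44.13976287841797, 45.94966506958008), 74.49215698242188)
sphere [ 0.5762 -0.0543  0.0241] 0.0231
scene 0.53 [259.4, 198.0, 272.1, 217.0] [ 0.567 -0.048  0.037] 0.051166882807253344 ((571.1270141601562, -52.449241638183594), (42.86054611206055, 37.38882064819336), 63.11433792114258)
sphere [ 0.575  -0.0554  0.027 ] 0.0218
```

View pics/w2.png

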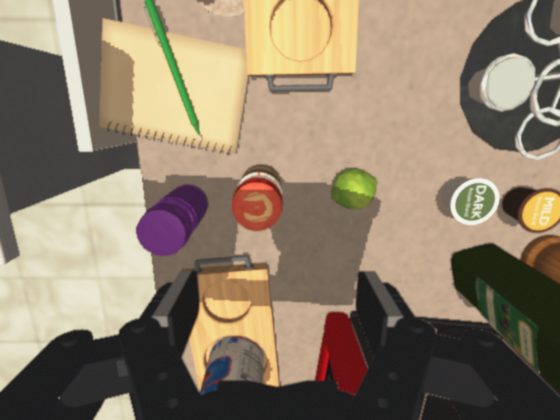

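The lime at (355,188) hasn't moved: (.576,-.0545), centre height .024. The fingers rode over its top, so I'll go lower this time and correct the position before closing.

```bash
python3 -m pendant '[{"x":-0.013,"y":0.175,"z":0,"roll":0},{"x":0,"y":0.174,"z":0,"roll":0},{"x":0,"y":0,"z":0.18,"roll":0},{"x":0,"y":0,"z":0.18,"roll":0},{"x":0,"y":0,"z":0.18,"roll":0}]' 1|head -2
python3 -m pendant '[{"x":0,"y":0,"z":0,"roll":0}]'
```

```text
time: 11.0
ee_pos: [0.572, -0.0532, 0.0575]
time: 11.1
ee_pos: [0.5678, -0.0526, 0.0542]
tool_rot: [-2.209, -2.221, 0.011]
ft_force: [-1.1, -0.4, 0.3]
grip_width: 0.0853
grip_force: 0.0
```

```bash
python3 -m pendant '[{"x":-0.008,"y":0.033,"z":0,"roll":0},{"x":0,"y":0,"z":0.09,"roll":0},{"x":0,"y":0,"z":0.09,"roll":0},{"x":0,"y":0,"z":0.025,"roll":0},{"x":0,"y":0,"z":0,"roll":0}]'
```

```text
time: 11.6
ee_pos: [0.5821, -0.0555, 0.0103]
tool_rot: [2.215, 2.227, 0.001]
ft_force: [-0.2, -0.2, 1.1]
grip_width: 0.0857
grip_force: 0.0
```

```bash
python3 -m pendant '[{"x":0,"y":0,"z":0,"roll":0},{"x":0,"y":0,"z":0,"roll":0}]'|head -2
```

```text
time: 11.8
ee_pos: [0.5823, -0.0555, 0.0108]
```

```bash
python3 -m pendant '[{"x":0.004,"y":-0.024,"z":0.02,"roll":0},{"x":0,"y":0,"z":0.019,"roll":0},{"x":0,"y":0,"z":0,"roll":0},{"x":0,"y":0,"z":0,"roll":0}]'
```

```text
time: 12.2
ee_pos: [0.575, -0.0543, -0.0007]
tool_rot: [-2.216, -2.227, 0.0]
ft_force: [-0.3, 0.5, 0.3]
grip_width: 0.0852
grip_force: 0.0
```

```bash
python3 -m pendant '[{"x":0,"y":0,"z":0,"roll":0},{"x":0,"y":0,"z":0,"roll":0},{"x":0,"y":0,"z":0,"roll":0},{"x":0,"y":0,"z":0,"roll":0},{"x":0,"y":0,"z":0,"roll":0}]' 0
```

```text
time: 12.7
ee_pos: [0.5753, -0.0544, -0.0002]
tool_rot: [2.216, 2.227, 0.0]
ft_force: [-1.0, 0.8, 7.0]
grip_width: 0.0328
grip_force: 53.6
```

```bash
python3 -m pendant '[{"x":0,"y":0,"z":0,"roll":0},{"x":0,"y":0,"z":0,"roll":0},{"x":0,"y":0,"z":0,"roll":0}]' 0
python3 - <<'E'
from h import *
p,d=optics.capture("wrist");q,_=optics.capture("scene")
o=np.zeros((420,760,3),np.uint8);o[:,:400]=p[:,80:480];o[:,400:]=cv2.resize(q[160:260,220:306],(360,420));cv2.imwrite("pics/w3.png",o[:,:,::-1])
E
```

```text
time: 13.0
ee_pos: [0.5754, -0.0544, -0.0001]
tool_rot: [2.216, 2.227, 0.0]
ft_force: [-0.7, 0.1, 8.0]
grip_width: 0.0331
grip_force: 53.6
```

View pics/w3.png

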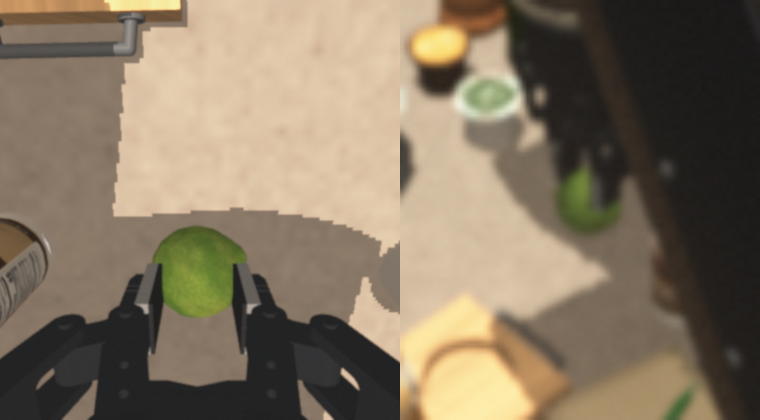

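The lime slid toward +y and only its −y side is in the pads. I'll reopen and measure it between the fingers.

```bash
python3 -m pendant '[{"x":0,"y":0,"z":0,"roll":0},{"x":0,"y":0,"z":0,"roll":0},{"x":0,"y":0,"z":0,"roll":0},{"x":0,"y":0,"z":0,"roll":0},{"x":0,"y":0,"z":0,"roll":0}]' 1
python3 - <<'E'
from h import *
T=cfw("wrist");p,d=optics.capture("wrist");P=cloud("wrist",d,T);cv2.imwrite("pics/w4.png",p[:,:,::-1])
h=cv2.cvtColor(p,cv2.COLOR_RGB2HSV);m=(h[...,0]>28)&(h[...,0]<55)&(h[...,1]>120)&(d>0)
q=P[m];q=q[(q[:,2]>.008)&(q[:,2]<.055)&(np.hypot(q[:,0]-.575,q[:,1]+.05)<.06)]
for _ in range(3):
    A=np.c_[2*q,np.ones(len(q))];c=np.linalg.lstsq(A,(q**2).sum(1),rcond=None)[0];r=np.sqrt(c[3]+c[:3]@c[:3])
    print(len(q),c[:3].round(4),r.round(4),q.min(0).round(3),q.max(0).round(3)); q=q[abs(np.linalg.norm(q-c[:3],axis=1)-r)<.003]
E
```

```text
time: 13.6
ee_pos: [0.5752, -0.0544, -0.0006]
tool_rot: [-2.216, -2.227, 0.0]
ft_force: [0.1, 0.5, 0.7]
grip_width: 0.0854
grip_force: 0.0
6562 [ 0.5767 -0.0553  0.0245] 0.0228 [ 0.553 -0.073  0.02 ] [ 0.601 -0.031  0.049]
6561 [ 0.5767 -0.0553  0.0245] 0.0228 [ 0.553 -0.073  0.02 ] [ 0.601 -0.031  0.049]
6561 [ 0.5767 -0.0553  0.0245] 0.0228 [ 0.553 -0.073  0.02 ] [ 0.601 -0.031  0.049]
```

View pics/w4.png

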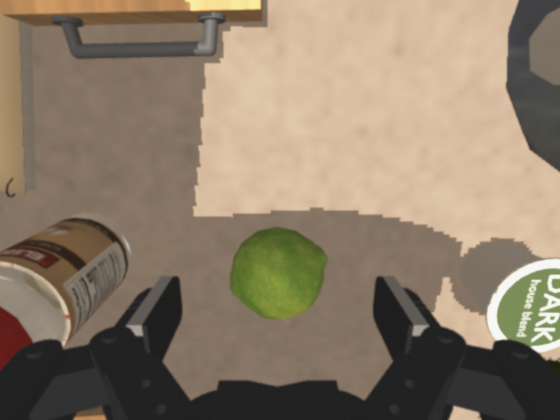

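The lime hasn't moved: it is centred at (.5767,-.0553,.0245). So the pads must sit higher than I assumed, and I'll measure the fingers in the depth picture.

Run:
```python
from h import *
s=get_state();T=optics.camera_info("wrist")["T_tool_cam"]
p,d=optics.capture("wrist");P=cloud("wrist",d,T)  # tool frame
for nm,sl in (("L",(slice(250,330),slice(140,190))),("R",(slice(250,330),slice(370,430)))):
    q=P[sl][d[sl]>0]; q=q[(q[:,2]>-.1)&(abs(q[:,1])<.07)&(abs(q[:,0])<.03)]
    for z in range(-60,0,5):
        w=q[abs(q[:,2]-z/1000)<.0025]
        if len(w)>3: print(nm,z,len(w),w.min(0).round(3),w.max(0).round(3))
```

```text
L -60 355 [-0.01  -0.054 -0.062] [ 0.012 -0.041 -0.058]
L -55 298 [-0.011 -0.054 -0.057] [ 0.012 -0.041 -0.053]
L -50 146 [-0.01  -0.048 -0.052] [ 0.011 -0.041 -0.048]
R -60 349 [-0.01   0.043 -0.062] [ 0.012  0.058 -0.058]
R -55 306 [-0.011  0.044 -0.057] [ 0.012  0.057 -0.053]
R -50 140 [-0.01   0.044 -0.052] [ 0.011  0.05  -0.048]
```

The depth picture puts the open fingertips about 48 mm behind the reported TCP. That matches the 33 mm chord on the lime's upper part, so the first jar was held by its cap. I'll check where the body starts, then go lower with the force watched.

```bash
python3 -m pendant '[{"x":-0.004,"y":0.004,"z":0.03,"roll":0},{"x":0,"y":0,"z":0.03,"roll":0},{"x":0,"y":0,"z":0,"roll":0}]'
python3 - <<'E'
from h import *
T=optics.camera_info("wrist")["T_tool_cam"]
Tw=cfw("wrist");p,d=optics.capture("wrist");P=cloud("wrist",d,T);W=cloud("wrist",d,Tw)
q=P[(d>0)&(abs(P[...,0])<.06)&(abs(P[...,1])<.065)]
print("gripper max tool z, side", q[(abs(q[:,1])>.04)&(abs(q[:,0])<.013)&(abs(q[:,1])<.06)][:,2].max())
for r in (390,405,418): print(r,[P[r,c].round(3).tolist() for c in (200,278,340)])
# table check
print("table z",np.median(W[40:120,300:420,2]), "lime", [np.median(W[270,278],0)])
for c in (150,160,170,385,395,405): 
    col=P[240:330,c]; k=np.where((d[240:330,c]>0)&(d[240:330,c]<.165))[0]
    if len(k): print(c,240+k[0],col[k[0]].round(3),W[240+k[0],c].round(3))
E
```

```text
time: 14.0
ee_pos: [0.5753, -0.0553, -0.0169]
tool_rot: [-2.215, -2.226, 0.002]
ft_force: [-0.4, 0.6, 0.6]
grip_width: 0.0847
grip_force: 0.0
gripper max tool z, side -0.014394166103001566
390 [[-0.085, -0.046, -0.017], [0.01, 0.001, -0.111], [0.009, 0.017, -0.11]]
405 [[0.011, -0.017, -0.116], [0.011, 0.001, -0.116], [0.011, 0.016, -0.116]]
418 [[0.02, -0.014, -0.128], [0.011, 0.001, -0.119], [0.011, 0.015, -0.12]]
table z 0.00010078802864800507 lime [np.float64(0.04029779155643269)]
150 288 [ 0.007 -0.052 -0.056] [ 0.524 -0.048  0.039]
160 277 [ 0.012 -0.048 -0.054] [ 0.528 -0.044  0.037]
170 276 [ 0.012 -0.044 -0.053] [ 0.532 -0.044  0.036]
385 276 [ 0.012  0.046 -0.053] [ 0.622 -0.043  0.036]
395 277 [ 0.012  0.05  -0.054] [ 0.626 -0.043  0.037]
405 288 [ 0.008  0.054 -0.056] [ 0.629 -0.047  0.039]
```

```bash
python3 -m pendant '[{"x":0,"y":0.004,"z":0.026,"roll":0},{"x":0,"y":0,"z":0.026,"roll":0},{"x":0,"y":0,"z":0,"roll":0}]'|head -4
python3 -m pendant '[{"x":0,"y":0,"z":0,"roll":0},{"x":0,"y":0,"z":0,"roll":0},{"x":0,"y":0,"z":0,"roll":0},{"x":0,"y":0,"z":0,"roll":0},{"x":0,"y":0,"z":0,"roll":0}]' 0
```

```text
time: 14.35
ee_pos: [0.5766, -0.0552, -0.0295]
tool_rot: [-2.215, -2.226, 0.001]
ft_force: [0.4, -0.5, -0.2]
time: 14.85
ee_pos: [0.5774, -0.0554, -0.0277]
tool_rot: [2.215, 2.227, 0.001]
ft_force: [-3.0, -0.8, 12.2]
grip_width: 0.0446
grip_force: 59.1
```

Firm grip at 44.6 mm. Next I lift the lime and carry it to the honey caddy's −y well at (.5125,.103).

```bash
python3 -m pendant '[{"x":0,"y":0,"z":-0.12,"roll":0},{"x":0,"y":0,"z":-0.12,"roll":0},{"x":0.16,"y":-0.065,"z":0,"roll":0},{"x":0.16,"y":-0.065,"z":0,"roll":0},{"x":0.16,"y":-0.065,"z":0,"roll":0}]'|head -2
python3 -m pendant '[{"x":0.154,"y":-0.065,"z":0,"roll":0},{"x":0,"y":0,"z":0,"roll":0},{"x":0,"y":0,"z":0,"roll":0}]'
```

```text
time: 15.35
ee_pos: [0.5275, 0.0653, 0.032]
time: 15.65
ee_pos: [0.5112, 0.1037, 0.0318]
tool_rot: [2.213, 2.229, 0.001]
ft_force: [-0.9, 0.0, -0.5]
grip_width: 0.0444
grip_force: 61.1
```

```bash
python3 -m pendant '[{"x":-0.002,"y":0.005,"z":0.08,"roll":0},{"x":0,"y":0,"z":0.06,"roll":0},{"x":0,"y":0,"z":0.03,"roll":0},{"x":0,"y":0,"z":0.02,"roll":0},{"x":0,"y":0,"z":0,"roll":0}]'
python3 -m pendant '[{"x":0,"y":0,"z":0,"roll":0},{"x":0,"y":0,"z":0,"roll":0},{"x":0,"y":0,"z":0,"roll":0}]' 0.7
python3 -m pendant '[{"x":0,"y":0,"z":-0.1,"roll":0},{"x":0,"y":0,"z":-0.18,"roll":0},{"x":0,"y":0,"z":-0.18,"roll":0},{"x":0,"y":0,"z":-0.18,"roll":0},{"x":-0.02,"y":0,"z":-0.15,"roll":0}]'|head -4
python3 - <<'E'
from h import *
T=cfw("wrist");p,d=optics.capture("wrist");P=cloud("wrist",d,T)
h=cv2.cvtColor(p,cv2.COLOR_RGB2HSV);m=(h[...,0]>28)&(h[...,0]<55)&(h[...,1]>120)&(d>0)
q=P[m];q=q[(q[:,2]>.02)&(q[:,2]<.07)&(np.hypot(q[:,0]-.512,q[:,1]-.103)<.06)]
A=np.c_[2*q,np.ones(len(q))];c=np.linalg.lstsq(A,(q**2).sum(1),rcond=None)[0];r=np.sqrt(c[3]+c[:3]@c[:3]);print(len(q),c[:3].round(4),r)
E
```

```text
time: 16.15
ee_pos: [0.5127, 0.1018, -0.0163]
tool_rot: [-2.216, -2.226, 0.001]
ft_force: [-0.1, 0.9, -0.6]
grip_width: 0.0448
grip_force: 61.1
time: 16.45
ee_pos: [0.513, 0.1024, -0.0156]
tool_rot: [2.215, 2.227, 0.001]
ft_force: [-0.0, 0.2, 0.3]
grip_width: 0.06
grip_force: 0.0
time: 16.95
ee_pos: [0.5129, 0.0977, 0.1844]
tool_rot: [2.214, 2.227, 0.003]
ft_force: [0.0, -0.3, 0.4]
1592 [0.5144 0.1029 0.0325] 0.02273508054844992
```

The lime rests in the well at (.514,.103), centre height .0325, which is within the limits. Next is jar B at (.472,-.053).

```bash
python3 -m pendant '[{"x":-0.18,"y":-0.05,"z":0,"roll":0},{"x":-0.18,"y":-0.05,"z":0,"roll":0},{"x":-0.18,"y":-0.05,"z":0,"roll":0},{"x":-0.063,"y":-0.014,"z":0,"roll":0},{"x":0,"y":0,"z":0,"roll":0}]' 0.75|head -2
python3 -m pendant '[{"x":0,"y":0,"z":0.1,"roll":0},{"x":0,"y":0,"z":0.1,"roll":0},{"x":0,"y":0,"z":0,"roll":0},{"x":0,"y":0,"z":0,"roll":0}]'
python3 - <<'E'
from h import *
T=cfw("wrist");p,d=optics.capture("wrist");P=cloud("wrist",d,T)
q=P[(d>0)&(P[...,2]>.098)&(P[...,2]<.112)&(np.hypot(P[...,0]-.472,P[...,1]+.053)<.035)]
print(len(q),cv2.minEnclosingCircle((q[:,:2]*1000).astype(np.float32)),q[:,2].max())
E
```

```text
time: 17.5
ee_pos: [0.4719, -0.0555, 0.1818]
time: 17.9
ee_pos: [0.4725, -0.0529, 0.1318]
tool_rot: [-2.214, -2.227, 0.001]
ft_force: [0.1, 0.3, 0.6]
grip_width: 0.0644
grip_force: 0.0
3390 ((473.68328857421875, -51.943912506103516), 22.284719467163086) 0.1086704020973557
```

```bash
python3 -m pendant '[{"x":0.003,"y":0.004,"z":0.12,"roll":0},{"x":0,"y":0,"z":0.12,"roll":0},{"x":0,"y":0,"z":0.12,"roll":0},{"x":0,"y":0,"z":0.075,"roll":0},{"x":0,"y":0,"z":0,"roll":0}]'|head -4
python3 -m pendant '[{"x":0,"y":0,"z":0,"roll":0},{"x":0,"y":0,"z":0,"roll":0},{"x":0,"y":0,"z":0,"roll":0},{"x":0,"y":0,"z":0,"roll":0},{"x":0,"y":0,"z":0,"roll":0}]' 0
python3 -m pendant '[{"x":0,"y":0,"z":-0.1,"roll":0},{"x":0,"y":0,"z":-0.15,"roll":0},{"x":0,"y":0,"z":-0.15,"roll":0},{"x":0,"y":0,"z":-0.15,"roll":0},{"x":0,"y":0,"z":0,"roll":0}]'
```

```text
time: 18.45
ee_pos: [0.473, -0.0525, 0.0219]
tool_rot: [-2.214, -2.226, 0.002]
ft_force: [0.1, 0.7, -0.1]
time: 18.95
ee_pos: [0.4744, -0.053, 0.0241]
tool_rot: [2.214, 2.226, 0.002]
ft_force: [-1.7, -0.2, 11.0]
grip_width: 0.0433
grip_force: 60.3
time: 19.45
ee_pos: [0.4765, -0.0534, 0.1656]
tool_rot: [2.211, 2.222, 0.008]
ft_force: [0.1, -0.3, -2.0]
grip_width: 0.0428
grip_force: 61.0
```

```bash
python3 -m pendant '[{"x":-0.16,"y":-0.05,"z":0,"roll":0},{"x":-0.19,"y":-0.05,"z":0,"roll":0},{"x":-0.19,"y":-0.03,"z":0,"roll":0},{"x":-0.19,"y":0,"z":0,"roll":0},{"x":-0.19,"y":0,"z":0,"roll":0}]'|head -4
python3 -m pendant '[{"x":-0.19,"y":0,"z":0,"roll":0},{"x":-0.19,"y":0,"z":0,"roll":0},{"x":-0.018,"y":0,"z":0,"roll":0},{"x":0,"y":0,"z":0,"roll":0},{"x":0,"y":0,"z":0,"roll":0}]'
```

```text
time: 19.95
ee_pos: [0.4416, -0.285, 0.1608]
tool_rot: [2.215, 2.226, 0.0]
ft_force: [1.9, -0.2, -0.5]
time: 20.45
ee_pos: [0.4423, -0.3815, 0.1601]
tool_rot: [-2.215, -2.227, -0.0]
ft_force: [-0.6, 0.2, -0.7]
grip_width: 0.0432
grip_force: 60.9
```

```bash
python3 -m pendant '[{"x":-0.004,"y":0.005,"z":0.13,"roll":0},{"x":0,"y":0,"z":0.15,"roll":0},{"x":0,"y":0,"z":0.13,"roll":0},{"x":0,"y":0,"z":0.02,"roll":0},{"x":0,"y":0,"z":0,"roll":0}]'|head -4
python3 -m pendant '[{"x":0,"y":0,"z":0.03,"roll":0},{"x":0,"y":0,"z":0.03,"roll":0},{"x":0,"y":0,"z":0.018,"roll":0},{"x":0,"y":0,"z":0,"roll":0},{"x":0,"y":0,"z":0,"roll":0}]'
```

```text
time: 20.95
ee_pos: [0.4437, -0.3821, 0.0526]
tool_rot: [-2.213, -2.227, -0.0]
ft_force: [0.1, 0.0, -0.1]
time: 21.45
ee_pos: [0.4439, -0.3836, 0.0334]
tool_rot: [2.216, 2.227, 0.0]
ft_force: [-0.4, -0.7, -0.1]
grip_width: 0.0433
grip_force: 60.9
```

```bash
python3 -m pendant '[{"x":0,"y":0,"z":0.006,"roll":0},{"x":0,"y":0,"z":0,"roll":0}]'|head -4
python3 -m pendant '[{"x":0,"y":0,"z":0,"roll":0},{"x":0,"y":0,"z":0,"roll":0},{"x":0,"y":0,"z":0,"roll":0},{"x":0,"y":0,"z":0,"roll":0}]' 0.75
python3 -m pendant '[{"x":0,"y":0,"z":-0.05,"roll":0},{"x":0,"y":0,"z":-0.15,"roll":0},{"x":0,"y":0,"z":-0.18,"roll":0},{"x":0,"y":0,"z":-0.18,"roll":0},{"x":0,"y":0,"z":0,"roll":0}]'|head -4
python3 - <<'E'
from h import *
T=cfw("wrist");p,d=optics.capture("wrist");P=cloud("wrist",d,T);cv2.imwrite("pics/w5.png",p[:,:,::-1])
q=P[(d>0)&(P[...,2]>.106)&(P[...,2]<.125)&(np.hypot(P[...,0]-.4435,P[...,1]+.382)<.035)]
print(len(q),cv2.minEnclosingCircle((q[:,:2]*1000).astype(np.float32)),q[:,2].max())
E
```

```text
time: 21.65
ee_pos: [0.4441, -0.3839, 0.0322]
tool_rot: [2.215, 2.227, -0.0]
ft_force: [-0.9, 0.2, 2.8]
time: 22.05
ee_pos: [0.4439, -0.3835, 0.0317]
tool_rot: [-2.216, -2.227, -0.0]
ft_force: [0.4, -0.8, 0.2]
grip_width: 0.0637
grip_force: 0.0
time: 22.55
ee_pos: [0.4465, -0.386, 0.1787]
tool_rot: [2.209, 2.22, 0.0]
ft_force: [0.6, -0.5, -0.4]
2497 ((443.697509765625, -383.01593017578125), 22.136749267578125) 0.1169497928323544
```

View pics/w5.png

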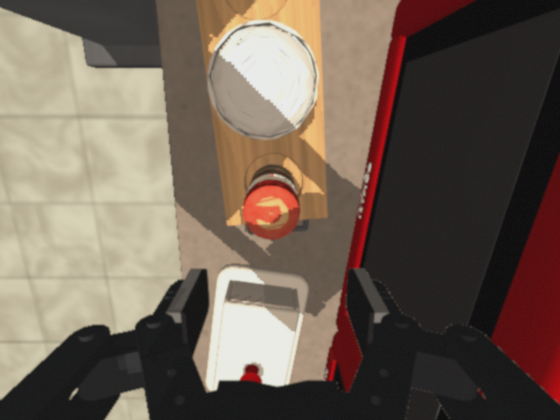

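The picture shows jar B upright in the −y well of the tin's caddy, cap at (272,210), measured at (.4437,-.383). Salt next.

```bash
python3 -m pendant '[{"x":0.2,"y":0,"z":0,"roll":0},{"x":0.2,"y":-0.01,"z":0,"roll":0},{"x":0.2,"y":-0.01,"z":0,"roll":0},{"x":0.2,"y":-0.01,"z":0,"roll":0},{"x":0.2,"y":-0.01,"z":0,"roll":0}]'|head -2
python3 -m pendant '[{"x":0.2,"y":0,"z":0,"roll":0},{"x":0.2,"y":0,"z":0,"roll":0},{"x":0.2,"y":0,"z":0,"roll":0},{"x":0.2,"y":0,"z":0,"roll":0},{"x":0.19,"y":-0.05,"z":0,"roll":0}]'|head -2
python3 -m pendant '[{"x":0.14,"y":-0.05,"z":0.02,"roll":0},{"x":0,"y":0,"z":0.12,"roll":0},{"x":0,"y":0,"z":0.12,"roll":0},{"x":0,"y":0,"z":0,"roll":0},{"x":0,"y":0,"z":0,"roll":0}]'|head -4
python3 - <<'E'
from h import *
T=cfw("wrist");p,d=optics.capture("wrist");P=cloud("wrist",d,T)
q=P[(d>0)&(P[...,2]>.07)&(P[...,2]<.1)&(np.hypot(P[...,0]-.41,P[...,1]-.154)<.03)]
print(len(q),cv2.minEnclosingCircle((q[:,:2]*1000).astype(np.float32)),q[:,2].max())
E
```

```text
time: 23.1
ee_pos: [0.4315, -0.1319, 0.1714]
time: 23.6
ee_pos: [0.419, 0.1157, 0.1717]
time: 24.1
ee_pos: [0.4056, 0.1483, 0.1068]
tool_rot: [-2.215, -2.226, 0.003]
ft_force: [-0.3, -1.1, 0.4]
2093 ((412.67266845703125, 155.54269409179688), 17.30852508544922) 0.09099505845820094
```

```bash
python3 -m pendant '[{"x":0.026,"y":0.023,"z":0,"roll":0},{"x":0,"y":0,"z":0.14,"roll":0},{"x":0,"y":0,"z":0.14,"roll":0},{"x":0,"y":0,"z":0.1,"roll":0},{"x":0,"y":0,"z":0.05,"roll":0}]'|head -4
python3 -m pendant '[{"x":0,"y":0,"z":0,"roll":0},{"x":0,"y":0,"z":0,"roll":0}]'|head -4
```

```text
time: 24.65
ee_pos: [0.4125, 0.1552, -0.0017]
tool_rot: [-2.217, -2.226, 0.0]
ft_force: [-0.2, 0.2, -0.1]
time: 24.85
ee_pos: [0.4129, 0.1553, -0.0]
tool_rot: [2.216, 2.226, 0.002]
ft_force: [0.5, 0.7, 0.1]
```

```bash
python3 -m pendant '[{"x":0,"y":-0.005,"z":0.03,"roll":0},{"x":0,"y":0,"z":0.024,"roll":0},{"x":0,"y":0,"z":0,"roll":0},{"x":0,"y":0,"z":0,"roll":0}]'|head -4
python3 -m pendant '[{"x":0,"y":0,"z":0,"roll":0},{"x":0,"y":0,"z":0,"roll":0},{"x":0,"y":0,"z":0,"roll":0},{"x":0,"y":0,"z":0,"roll":0},{"x":0,"y":0,"z":0,"roll":0}]' 0
```

```text
time: 25.25
ee_pos: [0.4106, 0.1551, -0.0142]
tool_rot: [-2.216, -2.227, 0.0]
ft_force: [-0.5, 0.7, 0.4]
time: 25.75
ee_pos: [0.4107, 0.1551, -0.0137]
tool_rot: [2.215, 2.227, 0.001]
ft_force: [-1.7, -0.6, 16.4]
grip_width: 0.0403
grip_force: 58.4
```

```bash
python3 -m pendant '[{"x":0,"y":0,"z":-0.06,"roll":0},{"x":0,"y":0,"z":-0.12,"roll":0},{"x":0,"y":0,"z":-0.14,"roll":0},{"x":0,"y":0,"z":-0.14,"roll":0},{"x":0,"y":0,"z":-0.12,"roll":0}]'|head -2
python3 -m pendant '[{"x":0,"y":0.04,"z":0,"roll":0},{"x":0,"y":0.04,"z":0,"roll":0},{"x":0,"y":0,"z":0,"roll":0},{"x":0,"y":0,"z":0,"roll":0}]'
python3 - <<'E'
from h import *
p,d=optics.capture("wrist");q,_=optics.capture("scene")
o=np.zeros((420,800,3),np.uint8);o[:,:400]=p[:,80:480];o[:,400:]=cv2.resize(q[140:300,170:322],(400,420));cv2.imwrite("pics/w6.png",o[:,:,::-1])
E
```

```text
time: 26.25
ee_pos: [0.4106, 0.155, 0.1326]
time: 26.65
ee_pos: [0.4299, 0.1548, 0.1295]
tool_rot: [-2.215, -2.226, 0.003]
ft_force: [0.0, -1.0, -0.3]
grip_width: 0.0402
grip_force: 61.5
```

View pics/w6.png

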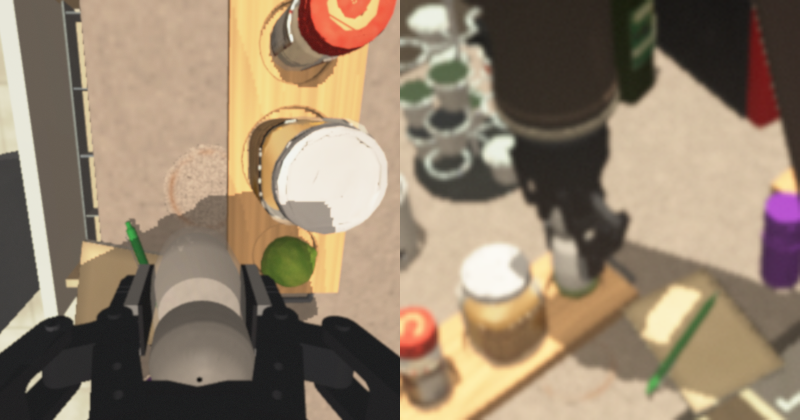

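The salt is held upright between the pads (200,300), and the lime sits in its well at (290,260). Now to the tin caddy's +y well at (.428,-.202).

```bash
python3 -m pendant '[{"x":-0.15,"y":0,"z":0,"roll":0},{"x":-0.19,"y":0,"z":0,"roll":0},{"x":-0.19,"y":0,"z":0,"roll":0},{"x":-0.19,"y":0,"z":0,"roll":0},{"x":-0.19,"y":0,"z":0,"roll":0}]'|head -2
python3 -m pendant '[{"x":-0.19,"y":0,"z":0,"roll":0},{"x":-0.19,"y":0,"z":0,"roll":0},{"x":-0.13,"y":0,"z":0,"roll":0},{"x":0,"y":0,"z":0,"roll":0},{"x":0,"y":0,"z":0,"roll":0}]'
```

```text
time: 27.25
ee_pos: [0.4309, -0.0739, 0.1303]
time: 27.75
ee_pos: [0.4316, -0.2, 0.13]
tool_rot: [-2.217, -2.224, 0.001]
ft_force: [0.1, -0.2, -1.4]
grip_width: 0.04
grip_force: 61.5
```

```bash
python3 -m pendant '[{"x":-0.008,"y":-0.015,"z":0,"roll":0},{"x":0,"y":0,"z":0.14,"roll":0},{"x":0,"y":0,"z":0.14,"roll":0},{"x":0,"y":0,"z":0.12,"roll":0},{"x":0,"y":0,"z":0.03,"roll":0}]'|head -2
python3 -m pendant '[{"x":0,"y":0,"z":0,"roll":0},{"x":0,"y":0,"z":0,"roll":0}]'|head -4
```

```text
time: 28.25
ee_pos: [0.4268, -0.1998, 0.0209]
time: 28.45
ee_pos: [0.4292, -0.2017, 0.0242]
tool_rot: [2.214, 2.228, 0.0]
ft_force: [-1.0, 0.1, -0.5]
```

```bash
python3 -m pendant '[{"x":0,"y":-0.004,"z":0.05,"roll":0},{"x":0,"y":0,"z":0.04,"roll":0},{"x":0,"y":0,"z":0.024,"roll":0},{"x":0,"y":0,"z":0,"roll":0},{"x":0,"y":0,"z":0,"roll":0}]'
```

```text
time: 28.95
ee_pos: [0.4278, -0.2019, -0.0051]
tool_rot: [2.216, 2.227, 0.0]
ft_force: [0.1, 0.4, -1.7]
grip_width: 0.0398
grip_force: 61.5
```

```bash
python3 -m pendant '[{"x":0,"y":0,"z":0.004,"roll":0},{"x":0,"y":0,"z":0,"roll":0}]'|head -4
python3 -m pendant '[{"x":0,"y":0,"z":0,"roll":0},{"x":0,"y":0,"z":0,"roll":0},{"x":0,"y":0,"z":0,"roll":0},{"x":0,"y":0,"z":0,"roll":0}]' 0.75
python3 -m pendant '[{"x":0,"y":0,"z":-0.05,"roll":0},{"x":0,"y":0,"z":-0.15,"roll":0},{"x":0,"y":0,"z":-0.18,"roll":0},{"x":0,"y":0,"z":-0.18,"roll":0},{"x":0,"y":0,"z":-0.18,"roll":0}]'|head -4
python3 -m pendant '[{"x":0.18,"y":0,"z":0,"roll":0},{"x":0.18,"y":0,"z":0,"roll":0},{"x":0.18,"y":0,"z":0,"roll":0},{"x":0,"y":0,"z":0,"roll":0},{"x":0,"y":0,"z":0,"roll":0}]'|head -4
python3 - <<'E'
from h import *
T={"top":None};p,d=optics.capture("top");P=cloud("top",d);cv2.imwrite("pics/top9.png",cv2.resize(p[170:280,100:480],(800,232))[:,:,::-1])
p2,d2=optics.capture("scene");Q=cloud("scene",d2)
def chk(nm,c,z0,z1):
  for n,A,D in(("top",P,d),("scene",Q,d2)):
    q=A[(D>0)&(A[...,2]>z0)&(A[...,2]<z1)&(np.hypot(A[...,0]-c[0],A[...,1]-c[1])<.045)]
    if len(q)>20: print(nm,n,len(q),np.round(cv2.minEnclosingCircle((q[:,:2]*1000).astype(np.float32))[0],1),np.percentile(q[:,2],95).round(4))
chk("salt",(.428,-.202),.085,.108);chk("jarB",(.4435,-.3815),.108,.125);chk("tin",(.436,-.292),.112,.13);chk("jarA",(.508,.283),.108,.125);chk("honey",(.51,.193),.112,.13);chk("lime",(.5125,.103),.035,.065)
E
```

```text
time: 29.15
ee_pos: [0.4279, -0.202, -0.0057]
tool_rot: [2.215, 2.227, 0.0]
ft_force: [-1.4, 1.6, 10.9]
time: 29.55
ee_pos: [0.4277, -0.2019, -0.0063]
tool_rot: [-2.216, -2.227, -0.0]
ft_force: [0.5, 0.2, 0.5]
grip_width: 0.064
grip_force: 0.0
time: 30.05
ee_pos: [0.4272, -0.2016, 0.1805]
tool_rot: [-2.216, -2.227, 0.0]
ft_force: [0.6, -1.2, -0.4]
time: 30.55
ee_pos: [0.427, -0.066, 0.1788]
tool_rot: [2.212, 2.23, 0.0]
ft_force: [0.2, -0.4, 0.2]
jarB top 284 [ 441.8 -384.2] 0.1183
tin top 771 [ 436.7 -291.5] 0.1198
jarA top 272 [507.1 284.7] 0.1176
jarA scene 247 [509.3 285.5] 0.1177
honey top 581 [507.6 191.8] 0.1213
honey scene 456 [508.7 191.2] 0.1213
lime top 262 [512.7 100.3] 0.0557
lime scene 201 [511.9 103. ] 0.0568
```

View pics/top9.png

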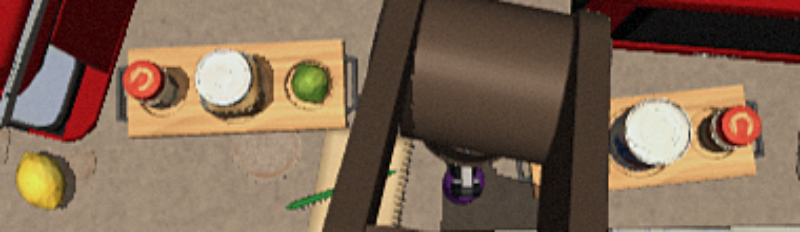

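Everything else is in place; the arm hides the salt. I'll move aside to see it.

```bash
python3 -m pendant '[{"x":0.18,"y":0,"z":0,"roll":0},{"x":0.18,"y":0,"z":0,"roll":0},{"x":0.18,"y":0,"z":0,"roll":0},{"x":0,"y":0,"z":0,"roll":0},{"x":0,"y":0,"z":0,"roll":0}]'|head -4
python3 - <<'E'
from h import *
p,d=optics.capture("top");P=cloud("top",d);cv2.imwrite("pics/top10.png",cv2.resize(p[200:270,330:480],(800,373))[:,:,::-1])
q=P[(d>0)&(P[...,2]>.085)&(P[...,2]<.112)&(np.hypot(P[...,0]-.428,P[...,1]+.202)<.035)]
print(len(q),cv2.minEnclosingCircle((q[:,:2]*1000).astype(np.float32)),np.percentile(q[:,2],95))
E
```

```text
time: 31.15
ee_pos: [0.4265, 0.068, 0.1786]
tool_rot: [2.214, 2.228, -0.0]
ft_force: [0.8, 0.6, 0.3]
155 ((428.6144714355469, -202.63580322265625), 17.21936798095703) 0.09909775420012028
```

View pics/top10.png

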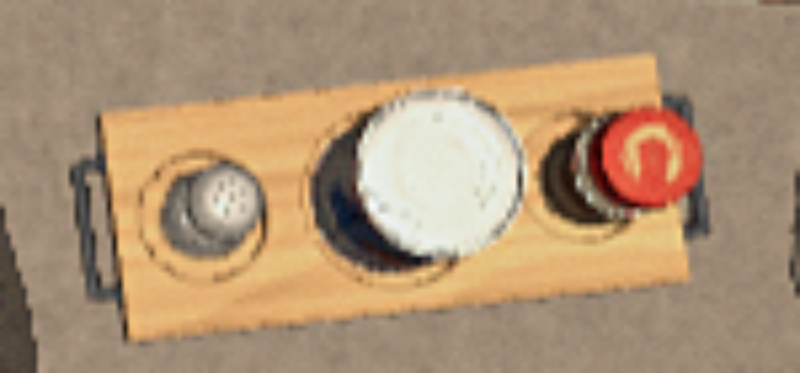

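The salt stands upright in its well, cap at (228,200), measured (.4286,-.2026) with its top at .099. The tin at (440,175) and the jar at (650,158) also stand as they should.

```bash
python3 -c "
from plant import job;print(job.close_job())"
```

```text
the job is handed in; nothing more can be done
None
```

Both kits are made up and handed in, after about 31 s of the 115 s allowed: salt and one red-capped jar are with the tin, lime and the other jar with the honey, each measured within about 3 mm of its well centre. The judge's verdict was not shown. The first two lime grasps failed without moving it.

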